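Dock a sensor module in a test jig and snap the rocker catch over it

ROBOT

A 6-joint arm with a two-finger parallel gripper is mounted at the origin on the work surface. World frame = base frame: x ahead of the robot, y to its left, z up, the work surface at z = 0. Lengths are in mm, angles in rad, forces in N, time in s.
With the tool pointing down it reaches from about 275 to 1000 mm from the base axis. Payload 8.4 kg.
Tool frame: the origin (TCP) lies between the finger pads; the fingertips stand r.nose_length ahead of it and the grasp point (between the pads) lies 8 mm behind it (r.nose_length is the distance from the TCP to the fingertips, in mm); y points along the fingers, x is the direction in which the jaws open and shut, and the axes are right-handed (so a half turn about y gives the same grasp; the last joint's range is limited). The gripper opens to 85 mm and grips with 20 to 120 N. Pads are 22 mm wide; open, the fingers measure 114 mm over their backs; the gripper's body (76 mm by 85 mm) begins 54 mm behind the grasp point. The pads swing forward as they close: fully open they stand 13 mm farther back than shut.
Start: joints at [-1.22, 0.353, 1.633, -0, 1.155, -0.002], TCP at [215.953, -586.509, 242.281] pointing down, gripper open.
Joint ranges: [-2.63, 2.63], [-0.92, 2.1], [0.06, 2.66], [-1.3, 4.44], [0, 2.69], [-3.02, 3.02]. Speed limits (rad/s): [2.22, 2.22, 2.79, 3.14, 3.14, 3.14].

INTERFACE

Orientations are given as [roll, pitch, yaw] about the fixed x, y, z axes, in that order (R = Rz(yaw) Ry(pitch) Rx(roll)).
In Python, from rig import r, cams, order gives the robot as it stands. The module is installed in compiled form; this text tells all that it offers.
- The arm moves only by the shell command python3 -m crank 'ROWS' [FORCE]. ROWS is JSON, a list of rows, each a list of 7 numbers: the turn, a rotation vector about the tool's x, y, z in degrees, then the shift along the tool's x, y, z in cm, then the opening, from -1 (shut) to 1 (fully open). A call has exactly 10 rows; each row shifts and turns the pose as measured when the row begins, along the tool's axes as they then stand; what a row does not reach is not made up. A row lasts 1/12 s, in which the tool goes at most 41.7 mm and 7.16 degrees, less where a joint would pass 70% of its speed; a pose out of reach is approached as far as the arm can. A call with a gripper value outside its range is refused whole. The fingers move at their own pace and stop on an object; FORCE is the grip in N (left out, the last holds). Time passes only in rows, so rows that do not move let the fingers close, or fill a call up. It gives the time, the measured TCP pose, the force and the opening at its end, in the units of the state.
- r.sense(): the state, without advancing time (a new reading comes with each control period).
- cams.grab_frame(name): name is "side" or "top"; returns the picture (420x560x3 uint8, blue, green, red); there is no depth.
- cams.camera_info(name): a dict with "intrinsics" (3x3 intrinsics, pixels), "view" (4x4, takes a point from world to camera coordinates). Camera axes: x right, y up, looking along -z (the intrinsics and any distortion apply to the point x, -y, -z); pixel columns grow to the right and rows downward; lengths in mm; the calibration is good to about 2 mm. A picture is of the moment at which its call begins. camera_info takes no time and is no camera call.
- order.sign_off(): hands the job in, once; it reports no verdict.
The state is a dict: "clock": time; "qpos": joint angles; "qvel": joint speeds; "joint_efforts": joint torques, N m; "eef_pos": TCP position; "tcp_rot": TCP orientation; "contact_force": force on the tool from outside, world axes, zero at the start; "wrist_torque": the same for the moment, N m; "opening": opening from 0.0 (shut) to 1.0 (fully open).
Only numpy, scipy, OpenCV 4.12 (cv2) and the standard library are available. Lean on these libraries where they do the work, as an engineer would, in place of code of your own. Each camera call takes 0.05 s, during which the arm holds its last target.

TASK

Open the jig's rocker catch (press its orange pad until it snaps over), slide the sensor module along the channel fully home until it rests against the contact plate, then snap the catch shut again (press the green pad) so that its tooth locks into the module's groove. Press and push gently, feeling for the stops: the contacts and the catch must not be forced. Leave the mug, the jar and the screwdriver alone.

Things in the scene. Friction and masses are not known exactly. Their poses are not given: they have to be found in the camera images.
- jig: Jig fixed to the bench: light grey plate 280 x 150 x 15 mm (x -170..110, y -50..100 mm). Origin on the bench under the channel's centreline; x along the channel, the way the module is pushed, y left, z up. Channel floor at z 15, 53 mm wide, rail tops at z 25 mm. A red head carries contact plate and rocker catch; more than 20 N from robot or module harms any of it.
- stop_nominal (a point): Mark fixed to the jig: centre of the contact plate's face if the head stood at mid-setting. The head has been set anywhere within 20 mm either way along x, not reported; plate and catch shift with it. The black plate (40 mm wide, z 21..47 mm) faces -x and is sprung: gives 1 mm per 2.4 N, bottoms after 3 mm (7 N).
- orange_nominal (a point): Mark fixed to the jig, true only for the head at mid-setting (real one up to 20 mm off along x): centre of the top of the orange pad (56 mm in x, 26 in y) while raised, catch shut, z 88 mm. Pressing down takes 8 N at first; after 8 mm the catch passes its centre and snaps over by itself to its stop, 17 mm in all.
- green_nominal (a point): As orange_nominal, for the green pad of the catch's other arm, over the channel: centre of its top while raised (catch open), z 88 mm, at mid-setting; same size, travel and force. Its middle is truly 49.5 mm before the contact plate's face along x. Below it hangs the tooth, 5 mm thick along x, 7 mm clear of the module when open.
- catch (a joint): Angle of the steel rocker catch, hinged along jig x at y 45, z 70 mm: 0 rad fully shut (tooth down in the channel, tip z 41 mm, orange pad raised), 0.4 fully open (tooth up, green pad raised), centre 0.2. It stays at either end by itself.
- sensor_mid (a point): Centre of the module: 100 (x) x 50 (y) x 36 mm (z), 0.22 kg, blue, white rear cover with a flat brass disc, flat rear face. x points to its front, which meets the plate. Groove across the top, 10 wide, 12 deep, at mid-length: the tooth enters only if home within 2 mm, else lands on the top. Starts in the channel before the shut catch; slides freely.
- mug_mid (a point): Bystander: black mug, 80 mm wide, 90 mm high; point half-way up on its axis. Not to be moved.
- jar_mid (a point): Bystander: small amber jar, 44 mm wide, 50 mm high; point half-way up on its axis. Not to be moved.
- driver: Bystander: red-handled screwdriver lying on the bench, 160 mm long; origin at its middle on the bench. Not to be moved.
Mind the look-alikes: they are no part of the job. There is more than one size of the part that bears sensor_mid; the job needs the smallest.

How it is judged:
By the outcome, as a careful person would: the job done as asked, in the order asked, and still so for the second after the job is handed in, with the robot touching nothing.
It also fails if it takes over 51 s, if anything falls off the work surface, if the arm or the gripper's body presses on something with over 40 N, if the wrist force passes 120 N, or if a joint passes its speed limit or range.

## Working session

There is one attempt and no reset: what is moved stays moved. The work goes in short steps, Python scripts to look and compute and a shell command to move; the robot and the scene stay as the last step left them, time stands still between calls to the robot, and variables do not carry over. Pictures are saved under pics/ and viewed, and the job is handed in when it is done.

```bash
mkdir -p pics; cat > h.py <<'E'
import numpy as np, cv2
from rig import r,cams,order
def info(n):
    i=cams.camera_info(n); return i,np.array(i["intrinsics"],float),np.array(i["view"],float)
def ray(n,u,v):
    i,K,V=info(n); d=i.get("distortion"); 
    p=cv2.undistortPoints(np.array([[[u,v]]],float),K,np.array(d,float) if d is not None else None)[0,0]
    R=V[:3,:3]; c=-R.T@V[:3,3]; dd=R.T@np.array([p[0],-p[1],-1]); return c,dd/np.linalg.norm(dd)
def atz(n,u,v,z):
    c,d=ray(n,u,v); return c+d*(z-c[2])/d[2]
def tri(a,b):
    (c1,d1),(c2,d2)=ray(*a),ray(*b); A=np.array([d1,-d2]).T; s=np.linalg.lstsq(A,c2-c1,rcond=None)[0]
    p,q=c1+s[0]*d1,c2+s[1]*d2; return (p+q)/2,np.linalg.norm(p-q)
def proj(n,P):
    i,K,V=info(n); P=np.asarray(P,float); q=V[:3,:3]@P+V[:3,3]; u=K@np.array([q[0],-q[1],-q[2]]); return u[:2]/u[2]
E
python3 - <<'E'
from h import *
for n in("side","top"):
    cv2.imwrite(f"pics/{n}0.png",cams.grab_frame(n)); i=cams.camera_info(n); print(n,i)
print(r.sense(), r.nose_length)
E
```

```text
side {'intrinsics': array([[382.3152243 ,   0.        , 282.16087016],
       [  0.        , 382.3152243 , 203.23723072],
       [  0.        ,   0.        ,   1.        ]]), 'view': array([[ 9.69644498e-01, -2.44477504e-01, -4.50526220e-03,
        -5.15897131e+02],
       [ 1.28968312e-01,  4.95685548e-01,  8.58873106e-01,
        -1.48616096e+02],
       [-2.07741960e-01, -8.33382618e-01,  5.12168615e-01,
        -6.74000523e+02],
       [ 0.00000000e+00,  0.00000000e+00,  0.00000000e+00,
         1.00000000e+00]])}
top {'intrinsics': array([[413.71158426,   0.        , 273.76524426],
       [  0.        , 413.71158426, 210.36448872],
       [  0.        ,   0.        ,   1.        ]]), 'view': array([[-9.74198394e-03, -9.99311922e-01, -3.57879381e-02,
         2.10616386e+01],
       [ 9.96065318e-01, -1.28505772e-02,  8.76854843e-02,
        -5.38826829e+02],
       [-8.80850455e-02, -3.47928933e-02,  9.95505138e-01,
        -7.35660346e+02],
       [ 0.00000000e+00,  0.00000000e+00,  0.00000000e+00,
         1.00000000e+00]])}
{'clock': 0.1, 'qpos': array([-1.22040940e+00,  3.53575526e-01,  1.63406011e+00, -6.45147053e-05,
        1.15518814e+00, -2.40690099e-03]), 'qvel': array([-0.00163954, -0.00153847, -0.00188406, -0.00218902,  0.00025053,
        0.00032728]), 'joint_efforts': array([-9.29898706e-04, -6.06364775e+01, -3.42816532e+01, -2.28132376e-05,
        4.09790766e-03, -1.13457855e-05]), 'eef_pos': array([ 215.78745744, -586.1301834 ,  241.63869396]), 'tcp_rot': array([-1.57085235e+00,  1.23125985e-03, -1.21797645e+00]), 'contact_force': array([0.85378358, 0.0705104 , 0.52380918]), 'wrist_torque': array([-0.0448987 ,  0.00288944,  0.00645991]), 'opening': 1.0056341068704735} 11.0
```

View pics/side0.png

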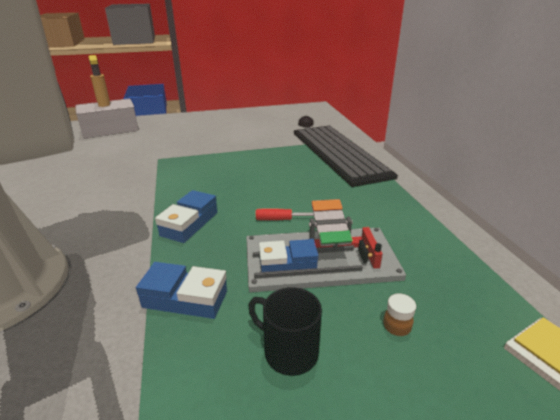

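View pics/top0.png

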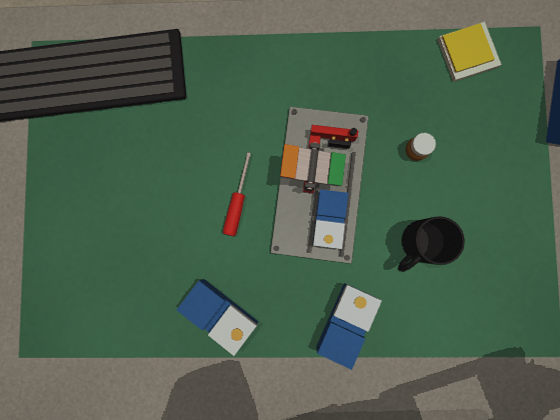

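```bash
python3 - <<'E'
import cv2
t=cv2.imread("pics/top0.png");s=cv2.imread("pics/side0.png")
cv2.imwrite("pics/tc.png",cv2.resize(t[95:270,255:385],None,fx=4.5,fy=4.5,interpolation=cv2.INTER_CUBIC)[:,:800][:800])
cv2.imwrite("pics/t1.png",cv2.resize(t[100:200,260:380],None,fx=6,fy=6,interpolation=cv2.INTER_CUBIC))
cv2.imwrite("pics/t2.png",cv2.resize(t[170:270,260:380],None,fx=6,fy=6,interpolation=cv2.INTER_CUBIC))
cv2.imwrite("pics/s1.png",cv2.resize(s[190:290,240:410],None,fx=4.7,fy=4.7,interpolation=cv2.INTER_CUBIC))
E
```

```text
(no output)
```

View pics/t1.png

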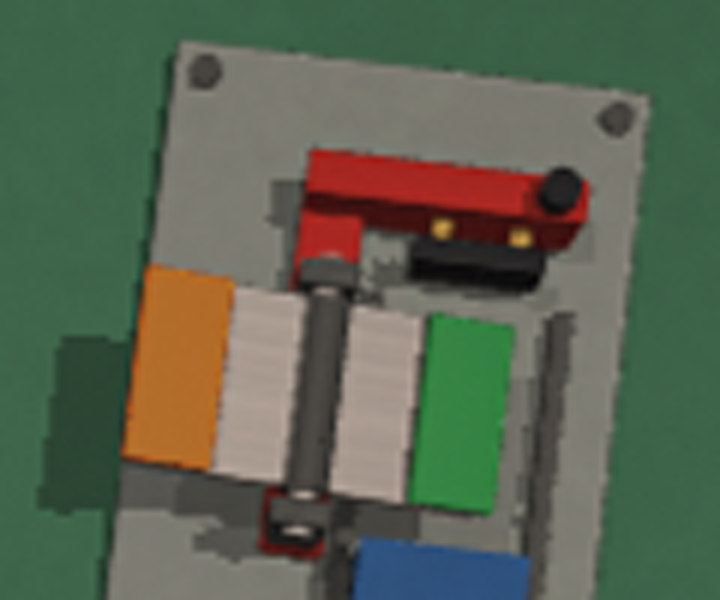

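View pics/t2.png

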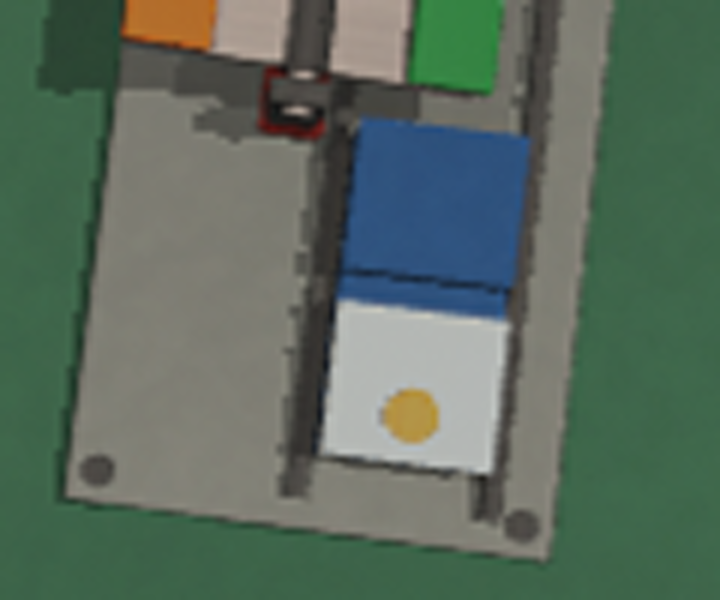

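View pics/s1.png

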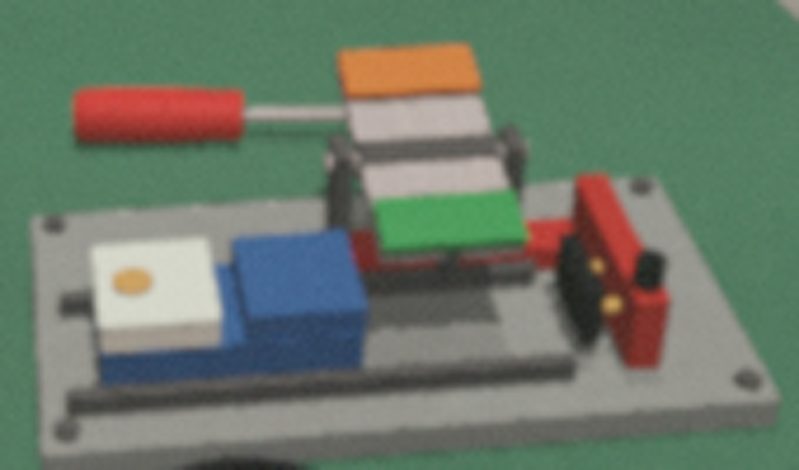

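```bash
cat > p1.py <<'E'
from h import *
from scipy.optimize import least_squares
T=lambda x,y:((x+.5)/6-.5+260,(y+.5)/6-.5+100)
B=lambda x,y:((x+.5)/6-.5+260,(y+.5)/6-.5+170)
S=lambda x,y:((x+.5)/4.7-.5+240,(y+.5)/4.7-.5+190)
J=[((110,100),T(182,42),S(658,178)),((110,-50),T(650,95),S(778,403)),((-170,100),B(66,498),S(32,217)),((-170,-50),B(548,560),S(40,457))]
for j,t,s in J: print(j,tri(("top",*t),("side",*s)))
def f(p,cs):
    c,s=np.cos(p[2]),np.sin(p[2]); o=[]
    for (x,y),t,sd in J:
        P=[p[0]+c*x-s*y,p[1]+s*x+c*y,15+p[3]]
        if 't' in cs:o+=list(proj("top",P)-t)
        if 's' in cs:o+=list(proj("side",P)-sd)
    return np.array(o)
for cs in("t","s","ts"):
    q=least_squares(f,[560,-100,-.1,0],args=(cs,)); print(cs,q.x,np.round(q.fun,1))
q=q.x;c,s=np.cos(q[2]),np.sin(q[2])
def tojig(P): d=np.array(P[:2])-q[:2]; return np.array([c*d[0]+s*d[1],-s*d[0]+c*d[1],P[2]])
def toworld(P): return np.array([q[0]+c*P[0]-s*P[1],q[1]+s*P[0]+c*P[1],P[2]])
def pr(n,t,s):
    P,e=tri(("top",*t),("side",*s)); print(n,np.round(P,1),"jig",np.round(tojig(P),1),"err",round(e,1))
if __name__=="__main__":
    pr("orange FL",T(148,266),S(470,44));pr("orange BL",T(122,460),S(339,53))
    pr("orange BR",T(212,470),S(347,95)); pr("orange FR",T(234,280),S(482,90))
    pr("green FL",T(428,314),S(518,192));pr("green BL",T(410,502),S(374,202))
    pr("green FR",T(514,325),S(526,240));pr("green BR",T(492,514),S(384,248))
    pr("brass",B(412,416),S(132,281))
    pr("mod FL",B(362,118),S(347,231)); pr("mod FR",B(530,138),S(366,308))
    pr("mod cover BL",B(336,300-150),S(92,245));pr("cover BL",B(318,455),S(92,245))
    pr("cover BR",B(492,474),S(100,325));
    pr("head top R",T(590,185),S(665,292)); pr("headtopfl",T(310,150),S(600,176))
    for n,uv in (("T",T(545,265)),): print(n,tojig(atz("top",*uv,47)))
    print("plate top right", tojig(atz("top",*T(545,262),47)),tojig(atz("top",*T(412,240),47)),tojig(atz("top",*T(408,275),47)))
    print("world",toworld([0,0,0]))
E
python3 p1.py
```

```text
(110, 100) (array([738.80960071, -17.58408885,  12.50012972]), np.float64(1.6270999230752283))
(110, -50) (array([ 717.35348945, -164.19268226,   10.79278391]), np.float64(1.6336522058340337))
(-170, 100) (array([462.05095249,  21.93086338,  13.55783759]), np.float64(0.48263071784065625))
(-170, -50) (array([ 441.01546626, -125.04697524,   12.21943796]), np.float64(1.168128643723307))
t [ 6.16622965e+02 -1.00414976e+02 -1.40205427e-01 -6.82678327e+00] [-0.3 -0.   0.2  0.2 -0.1 -0.3  0.2  0.1]
s [ 6.16172497e+02 -9.81696571e+01 -1.49547817e-01 -4.57652367e+00] [-0.5  0.3  0.4 -0.   0.1  0.  -0.1 -0.3]
ts [ 6.15888277e+02 -9.99570843e+01 -1.43226972e-01 -3.17891046e+00] [-0.4 -0.4 -0.5  0.1  0.5  0.1  1.  -0.2 -0.7 -0.1 -0.3  0.3  0.   0.6
  0.1  0.3]
orange FL [647.3  -6.5  89.2] jig [17.8 97.  89.2] err 1.7
orange BL [592.    1.5  88.5] jig [-38.1  97.   88.5] err 1.8
orange BR [588.5 -23.6  83.6] jig [-38.   71.7  83.6] err 0.3
orange FR [644.2 -30.8  81.6] jig [18.1 72.5 81.6] err 0.6
green FL [636.7 -87.3  69.8] jig [18.8 15.5 69.8] err 2.0
green BL [580.9 -80.7  70.5] jig [-37.4 
[... 184 characters left out ...]
02  1.00e-01  5.12e+01] err 0.1
mod FL [574.2 -68.5  49.3] jig [-45.8  25.2  49.3] err 1.6
mod FR [ 566.5 -117.4   50.2] jig [-46.4 -24.3  50.2] err 0.3
mod cover BL [518.9 -56.5  55.7] jig [-102.2   29.2   55.7] err 88.1
cover BL [474.7 -53.6  50.3] jig [-146.4   25.8   50.3] err 1.1
cover BR [ 468.2 -103.8   51.3] jig [-145.6  -24.9   51.3] err 0.2
head top R [ 677.7 -137.8   51.4] jig [ 66.6 -28.6  51.4] err 0.8
headtopfl [691.  -54.9  46.9] jig [67.9 55.3 46.9] err 1.7
T [ 42.42507809 -18.7907196   47.        ]
plate top right [ 43.33237166 -18.68378501  47.        ] [45.08635686 21.43843323 47.        ] [34.33401862 21.32248543 47.        ]
world [615.88827681 -99.95708426   0.        ]
```

```bash
python3 -m crank '[[0,-7,0,-2.0,0,2.9,-1],[0,-7,0,-1.6,0,3.1,-1],[0,-7,0,-1.2,0,3.3,-1],[0,-7,0,-0.8,0,3.4,-1],[0,-7,0,-0.4,0,3.5,-1],[0,-7,0,0,0,3.5,-1],[0,-7,0,0.4,0,3.5,-1],[0,-7,0,0.9,0,3.4,-1],[0,-5.6,0,1.3,0,3.3,-1],[0,0,0,1.6,0,3.1,-1]]' 40
python3 - <<'E'
from p1 import *
s=r.sense();print(s['eef_pos'],s['tcp_rot'],s['opening']);print(tojig(s['eef_pos']),toworld([-10,86,88]))
E
```

```text
clock: 0.93
eef_pos: [416.8, -288.7, 237.9]
tcp_rot: [-1.569, 0.004, -0.112]
contact_force: [0.6, -0.3, -0.7]
opening: -0.002
(110, 100) (array([738.80960071, -17.58408885,  12.50012972]), np.float64(1.6270999230752283))
(110, -50) (array([ 717.35348945, -164.19268226,   10.79278391]), np.float64(1.6336522058340337))
(-170, 100) (array([462.05095249,  21.93086338,  13.55783759]), np.float64(0.48263071784065625))
(-170, -50) (array([ 441.01546626, -125.04697524,   12.21943796]), np.float64(1.168128643723307))
t [ 6.16622965e+02 -1.00414976e+02 -1.40205427e-01 -6.82678327e+00] [-0.3 -0.   0.2  0.2 -0.1 -0.3  0.2  0.1]
s [ 6.16172497e+02 -9.81696571e+01 -1.49547817e-01 -4.57652367e+00] [-0.5  0.3  0.4 -0.   0.1  0.  -0.1 -0.3]
ts [ 6.15888277e+02 -9.99570843e+01 -1.43226972e-01 -3.17891046e+00] [-0.4 -0.4 -0.5  0.1  0.5  0.1  1.  -0.2 -0.7 -0.1 -0.3  0.3  0.   0.6
  0.1  0.3]
[ 416.81279001 -288.67967111  237.91209662] [-1.56856974  0.00426615 -0.11166722] -0.00196661354928467
[-170.09921782 -215.20576278  237.91209662] [618.26612065 -13.41030004  88.        ]
```

```bash
sed -i 's/^for j,t,s in J: print.*//; s/; print(cs,q.x.*$//' p1.py; cat >> p1.py <<'E'
E
cat > st.py <<'E'
from p1 import *
z=r.sense();print(round(z['clock'],2),"jig tcp",np.round(tojig(z['eef_pos']),2),"yaw-rel deg",np.round(np.degrees(z['tcp_rot']-[-np.pi/2,0,q[2]]),2),"F",np.round(z['contact_force'],1))
E
python3 -m crank '[[0,0.9,0,1.65,0,3.1,-1],[0,0.9,0,1.65,0,3.1,-1],[0,0,0,1.65,0,3.1,-1],[0,0,0,1.65,0,3.1,-1],[0,0,0,1.65,1,3.1,-1],[0,0,0,1.65,1,3.1,-1],[0,0,0,1.65,1,3.1,-1],[0,0,0,1.65,1,3.1,-1],[0,0,0,1.65,1,3.1,-1],[0,0,0,1,1,2,-1]]'; python3 st.py
```

```text
clock: 1.77
eef_pos: [622.9, 4.2, 176.3]
tcp_rot: [-1.568, 0.002, -0.142]
contact_force: [0.3, -0.1, 0.1]
opening: 0.005
1.77 jig tcp [ -7.93 104.13 176.33] yaw-rel deg [0.13 0.09 0.1 ] F [ 0.3 -0.1  0.1]
```

```bash
python3 -m crank '[[0,0,0,0,0.5,-0.9,-1],[0,0,0,-0.2,1,-0.6,-1],[0,0,0,0,1,-0.2,-1],[0,0,0,0,1,0,-1],[0,0,0,0,1,0,-1],[0,0,0,0,1,0,-1],[0,0,0,0,0.5,0,-1],[0,0,0,0,0.3,0,-1],[0,0,0,0,0,0,-1],[0,0,0,0,0,0,-1]]'; python3 st.py; python3 - <<'E'
from h import *
a=cams.grab_frame("side")[150:290,230:410];b=cams.grab_frame("top")[90:270,240:390]
cv2.imwrite("pics/a1.png",np.hstack([cv2.resize(a,(540,420)),cv2.resize(b,(250,300)).copy() if 0 else cv2.copyMakeBorder(cv2.resize(b,(250,300)),0,120,0,0,0)]))
E
```

```text
clock: 2.6
eef_pos: [616.0, -11.6, 103.1]
tcp_rot: [-1.569, 0.008, -0.141]
contact_force: [-0.2, -0.1, 0.5]
opening: 0.003
2.6 jig tcp [-12.55  87.47 103.06] yaw-rel deg [0.13 0.46 0.12] F [-0.2 -0.1  0.5]
```

View pics/a1.png

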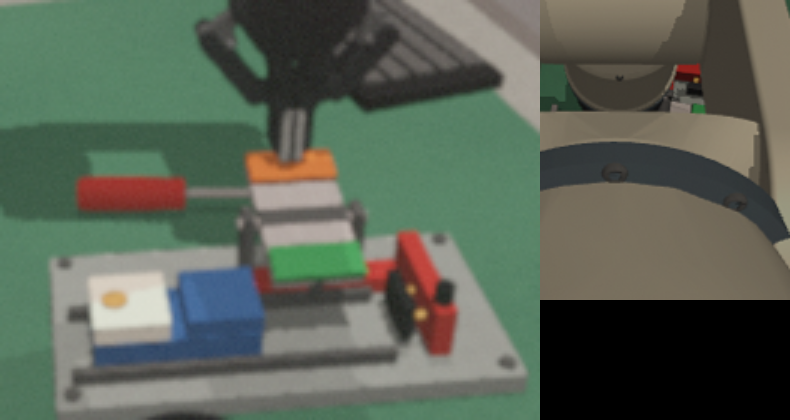

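```bash
python3 -m crank '[[0,0,0,0,0.1,0,-1],[0,0,0,0,0.1,0,-1],[0,0,0,0,0.1,0,-1],[0,0,0,0,0.1,0,-1],[0,0,0,0,0.1,0,-1],[0,0,0,0,0.1,0,-1],[0,0,0,0,0.1,0,-1],[0,0,0,0,0.1,0,-1],[0,0,0,0,0.1,0,-1],[0,0,0,0,0.1,0,-1]]'; python3 st.py
```

```text
clock: 3.53
eef_pos: [617.6, -10.2, 98.3]
tcp_rot: [-1.567, 0.004, -0.14]
contact_force: [-2.2, 0.6, 6.2]
opening: 0.004
3.53 jig tcp [-11.08  89.07  98.28] yaw-rel deg [0.23 0.2  0.16] F [-2.2  0.6  6.2]
```

```bash
python3 -m crank '[[0,0,0,0,0.15,-0.05,-1],[0,0,0,0,0.15,-0.05,-1],[0,0,0,0,0.15,-0.05,-1],[0,0,0,0,0.15,0,-1],[0,0,0,0,0.15,0,-1],[0,0,0,0,0.15,0,-1],[0,0,0,0,0.15,0,-1],[0,0,0,0,0.15,0,-1],[0,0,0,0,0.1,0,-1],[0,0,0,0,0,0,-1]]'; python3 st.py
```

```text
clock: 4.37
eef_pos: [617.8, -10.7, 85.0]
tcp_rot: [-1.566, 0.002, -0.14]
contact_force: [-0.4, 0.8, 0.6]
opening: -0.001
4.37 jig tcp [-10.82  88.59  84.97] yaw-rel deg [0.29 0.14 0.18] F [-0.4  0.8  0.6]
```

```bash
python3 -m crank '[[0,0,0,0,-1.5,0,-1],[0,0,0,0,-2.5,0,-1],[0,0,0,0,-1,-0.5,-1],[0,0,0,-2.5,0,-1.4,-1],[0,0,0,-2.8,0,-1.4,-1],[0,0,0,-2.8,0,-1.4,-1],[0,0,0,-2.8,0,-1.4,-1],[0,0,0,-2.8,0,-1.4,-1],[0,0,0,-1.5,0,-0.5,-1],[0,0,0,0,0,0,-1]]'; python3 st.py; python3 - <<'E'
from h import *
a=cams.grab_frame("side")[150:290,230:410];b=cams.grab_frame("top")[90:270,240:390]
cv2.imwrite("pics/a2.png",np.hstack([cv2.resize(a,(540,420)),cv2.copyMakeBorder(cv2.resize(b,(250,300)),0,120,0,0,0)]))
E
```

```text
clock: 5.2
eef_pos: [449.7, -72.9, 134.5]
tcp_rot: [-1.567, 0.001, -0.138]
contact_force: [1.4, -0.6, -0.5]
opening: -0.001
5.2 jig tcp [-168.4     3.08  134.47] yaw-rel deg [0.22 0.05 0.29] F [ 1.4 -0.6 -0.5]
```

View pics/a2.png

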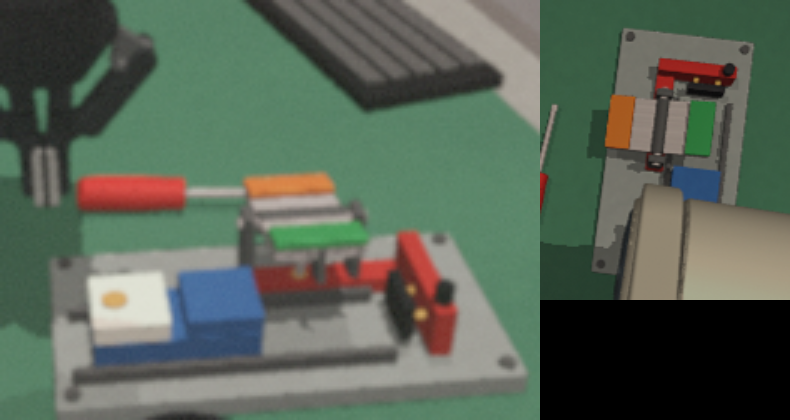

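```bash
python3 -m crank '[[0,0,-6.7,-0.6,0,-0.2,-1],[0,0,-6.7,-0.4,0,-0.1,-1],[0,0,-6.6,0,0,0,-1],[0,0,0,-0.5,1.4,0,-1],[0,0,0,-0.5,1.4,0,-1],[0,0,0,-0.5,1.4,0,-1],[0,0,0,-0.5,1.4,0,-1],[0,0,0,-0.2,0.5,0,-1],[0,0,0,0,0,0,-1],[0,0,0,0,0,0,-1]]'; python3 st.py
```

```text
clock: 6.13
eef_pos: [462.9, -75.2, 72.3]
tcp_rot: [-1.568, -0.386, -0.137]
contact_force: [0.1, 0.8, 0.3]
opening: 0.003
6.13 jig tcp [-154.92    2.72   72.3 ] yaw-rel deg [  0.17 -22.1    0.38] F [0.1 0.8 0.3]
```

```bash
python3 -m crank '[[0,0,0,-0.8,-0.3,-0.2,-1],[0,0,0,-0.8,-0.3,0,-1],[0,0,0,-0.7,-0.3,0,-1],[0,0,0,0,0,0,-1],[0,0,0,0,0,0,-1],[0,0,0,0,0,0,-1],[0,0,0,0,0,0,-1],[0,0,0,0,0,0,-1],[0,0,0,0,0,0,-1],[0,0,0,0,0,0,-1]]'; python3 st.py
```

```text
clock: 6.97
eef_pos: [442.5, -73.9, 76.1]
tcp_rot: [-1.568, -0.394, -0.136]
contact_force: [-0.4, -1.4, -1.1]
opening: -0.002
6.97 jig tcp [-175.33    1.05   76.14] yaw-rel deg [  0.19 -22.6    0.41] F [-0.4 -1.4 -1.1]
```

```bash
python3 -m crank '[[0,0.1,0,-0.3,0.6,-0.1,-1],[0,0.1,0,-0.3,0.6,0,-1],[0,0,0,-0.3,0.6,0,-1],[0,0,0,-0.3,0.6,0,-1],[0,0,0,-0.2,0.5,0,-1],[0,0,0,-0.1,0.2,0,-1],[0,0,0,0,0,0,-1],[0,0,0,0,0,0,-1],[0,0,0,0,0,0,-1],[0,0,0,0,0,0,-1]]'; python3 st.py; python3 - <<'E'
from h import *
a=cams.grab_frame("side")[150:290,200:380]
cv2.imwrite("pics/a3.png",cv2.resize(a,(720,560)))
E
```

```text
clock: 7.8
eef_pos: [442.9, -73.8, 50.8]
tcp_rot: [-1.563, -0.397, -0.14]
contact_force: [-0.3, -0.1, -0.2]
opening: -0.001
7.8 jig tcp [-174.91    1.2    50.82] yaw-rel deg [  0.47 -22.76   0.16] F [-0.3 -0.1 -0.2]
```

View pics/a3.png

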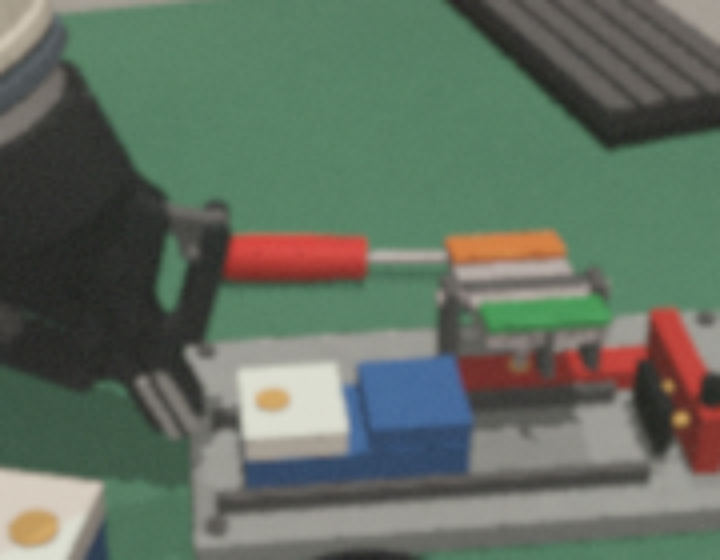

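```bash
python3 -m crank '[[0,0,0,-0.2,0.5,0,-1],[0,0,0,-0.2,0.4,0,-1],[0,0,0,0,0,0,-1],[0,0,0,0.4,0.2,-0.05,-1],[0,0,0,0.5,0.2,0,-1],[0,0,0,0.5,0.2,0,-1],[0,0,0,0.3,0.1,0,-1],[0,0,0,0.2,0.1,0,-1],[0,0,0,0.1,0.05,0,-1],[0,0,0,0,0,0,-1]]'; python3 st.py
```

```text
clock: 8.68
eef_pos: [463.5, -77.1, 45.7]
tcp_rot: [-1.564, -0.392, -0.139]
contact_force: [-0.5, -0.2, -0.6]
opening: -0.002
8.68 jig tcp [-154.09    0.88   45.69] yaw-rel deg [  0.39 -22.49   0.26] F [-0.5 -0.2 -0.6]
```

```bash
python3 -m crank '[[0,0,0,-0.1,0.3,0,-1],[0,0,0,-0.1,0.3,0,-1],[0,0,0,0,0,0,-1],[0,0,0,0.2,0.1,0,-1],[0,0,0,0.2,0.1,0,-1],[0,0,0,0.2,0.1,0,-1],[0,0,0,0.2,0.1,0,-1],[0,0,0,0.2,0.1,0,-1],[0,0,0,0.2,0.1,0,-1],[0,0,0,0,0,0,-1]]'; python3 st.py; python3 - <<'E'
from h import *
a=cams.grab_frame("side")[150:290,200:380]
cv2.imwrite("pics/a4.png",cv2.resize(a,(720,560)))
E
```

```text
clock: 9.52
eef_pos: [473.9, -78.3, 39.9]
tcp_rot: [-1.563, -0.388, -0.139]
contact_force: [0.4, 0.3, -0.1]
opening: 0.0
9.52 jig tcp [-143.63    1.16   39.91] yaw-rel deg [  0.42 -22.24   0.23] F [ 0.4  0.3 -0.1]
```

View pics/a4.png

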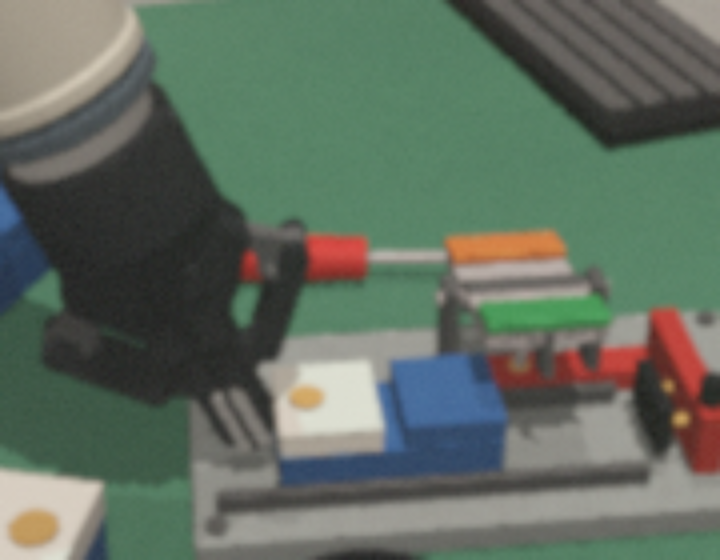

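```bash
python3 -m crank '[[0,0,0,0.3,0.12,-0.03,-1],[0,0,0,0.5,0.2,0,-1],[0,0,0,0.6,0.25,0,-1],[0,0,0,0.6,0.25,0,-1],[0,0,0,0.6,0.25,0,-1],[0,0,0,0.6,0.25,0,-1],[0,0,0,0.5,0.2,0,-1],[0,0,0,0.3,0.12,0,-1],[0,0,0,0.2,0.08,0,-1],[0,0,0,0.1,0.04,0,-1]]'; python3 st.py
```

```text
clock: 10.4
eef_pos: [515.6, -84.7, 39.0]
tcp_rot: [-1.565, -0.38, -0.139]
contact_force: [-2.8, 0.6, 1.7]
opening: -0.002
10.4 jig tcp [-101.45    0.74   39.02] yaw-rel deg [  0.34 -21.76   0.23] F [-2.8  0.6  1.7]
```

```bash
python3 -m crank '[[0,0,0,0.25,0.1,-0.03,-1],[0,0,0,0.25,0.1,0,-1],[0,0,0,0.25,0.1,0,-1],[0,0,0,0.25,0.1,0,-1],[0,0,0,0.25,0.1,0,-1],[0,0,0,0.2,0.08,0,-1],[0,0,0,0.2,0.08,0,-1],[0,0,0,0.1,0.04,0,-1],[0,0,0,0.05,0.02,0,-1],[0,0,0,0,0,0,-1]]'; python3 st.py; python3 - <<'E'
from h import *
a=cams.grab_frame("side")[180:290,240:400]
cv2.imwrite("pics/a5.png",cv2.resize(a,(800,550)))
E
```

```text
clock: 11.23
eef_pos: [535.7, -87.9, 38.7]
tcp_rot: [-1.565, -0.378, -0.14]
contact_force: [-2.0, -0.1, 1.6]
opening: 0.002
11.23 jig tcp [-81.11   0.51  38.69] yaw-rel deg [  0.34 -21.68   0.2 ] F [-2.  -0.1  1.6]
```

View pics/a5.png

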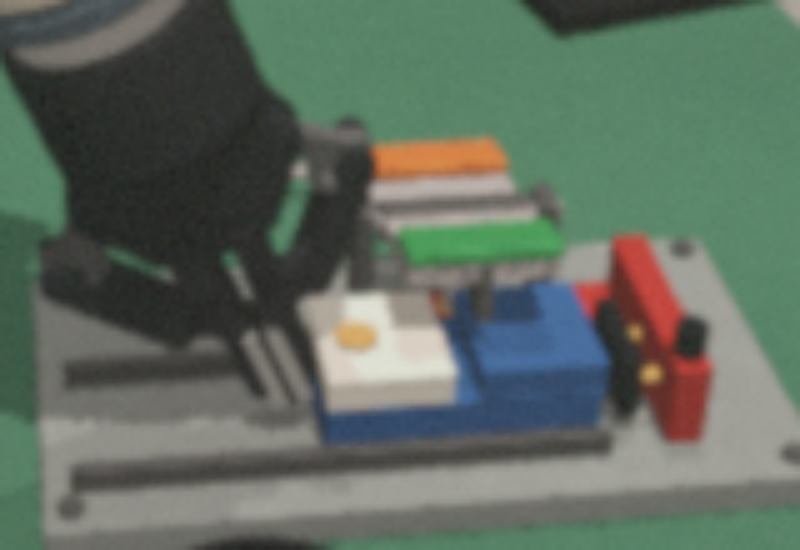

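```bash
python3 -m crank '[[0,0,0,0.1,0.04,-0.03,-1],[0,0,0,0.1,0.04,0,-1],[0,0,0,0.1,0.04,0,-1],[0,0,0,0.1,0.04,0,-1],[0,0,0,0.1,0.04,0,-1],[0,0,0,0.05,0.02,0,-1],[0,0,0,0.05,0.02,0,-1],[0,0,0,0,0,0,-1],[0,0,0,0,0,0,-1],[0,0,0,0,0,0,-1]]'; python3 st.py
```

```text
clock: 12.12
eef_pos: [542.2, -89.1, 38.6]
tcp_rot: [-1.565, -0.378, -0.14]
contact_force: [-3.1, 1.0, 1.0]
opening: 0.002
12.12 jig tcp [-74.47   0.23  38.58] yaw-rel deg [  0.35 -21.65   0.2 ] F [-3.1  1.   1. ]
```

```bash
python3 -m crank '[[0,0,0,0.07,0.03,0,-1],[0,0,0,0.07,0.03,0,-1],[0,0,0,0.05,0.02,0,-1],[0,0,0,0,0,0,-1],[0,0,0,0,0,0,-1],[0,0,0,0,0,0,-1],[0,0,0,0,0,0,-1],[0,0,0,0,0,0,-1],[0,0,0,0,0,0,-1],[0,0,0,0,0,0,-1]]'; python3 st.py; python3 - <<'E'
from h import *
a=cams.grab_frame("side")[180:290,240:400]
cv2.imwrite("pics/a6.png",cv2.resize(a,(800,550)))
E
```

```text
clock: 12.95
eef_pos: [543.8, -89.3, 38.4]
tcp_rot: [-1.565, -0.377, -0.14]
contact_force: [-2.2, 0.3, 2.0]
opening: 0.0
12.95 jig tcp [-72.89   0.3   38.38] yaw-rel deg [  0.35 -21.59   0.2 ] F [-2.2  0.3  2. ]
```

View pics/a6.png

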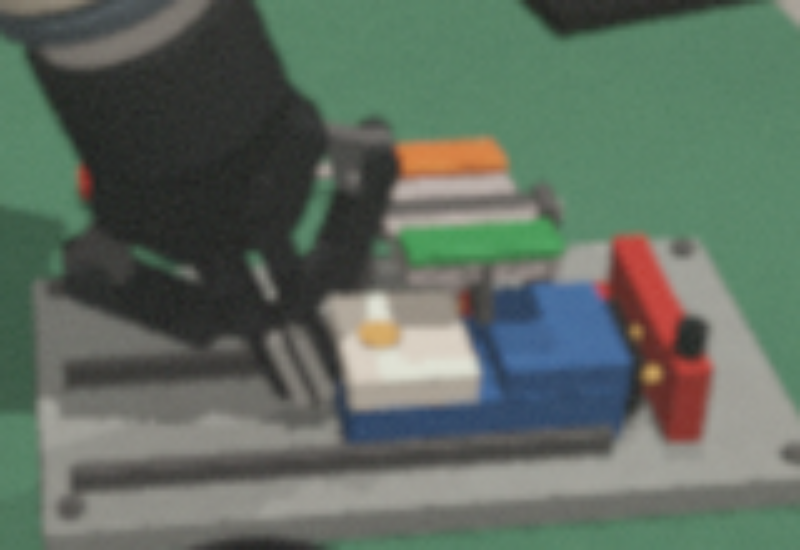

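```bash
python3 -m crank '[[0,0,0,0.07,0.03,0,-1],[0,0,0,0.07,0.03,0,-1],[0,0,0,0.07,0.03,0,-1],[0,0,0,0,0,0,-1],[0,0,0,0,0,0,-1],[0,0,0,0,0,0,-1],[0,0,0,0,0,0,-1],[0,0,0,0,0,0,-1],[0,0,0,0,0,0,-1],[0,0,0,0,0,0,-1]]'; python3 st.py
```

```text
clock: 13.83
eef_pos: [544.3, -89.2, 37.7]
tcp_rot: [-1.564, -0.373, -0.14]
contact_force: [-2.8, 1.0, 2.3]
opening: 0.003
13.83 jig tcp [-72.4    0.43  37.65] yaw-rel deg [  0.38 -21.38   0.2 ] F [-2.8  1.   2.3]
```

```bash
python3 -m crank '[[0,0,0,0,0,0,-1],[0,0,0,0,0,0,-1],[0,0,0,0,0,0,-1],[0,0,0,0,0,0,-1],[0,0,0,0,0,0,-1],[0,0,0,0.06,0.01,0,-1],[0,0,0,0.08,0.01,0,-1],[0,0,0,0.08,0.01,0,-1],[0,0,0,0.08,0.01,0,-1],[0,0,0,0.08,0.01,0,-1]]'; python3 st.py; python3 - <<'E'
from h import *
a=cams.grab_frame("side")[180:290,240:400];b=cams.grab_frame("top")[90:270,240:390]
cv2.imwrite("pics/a7.png",cv2.resize(a,(800,550)))
cv2.imwrite("pics/a7t.png",cv2.resize(b,(500,600)))
E
```

```text
clock: 14.67
eef_pos: [544.5, -89.1, 37.4]
tcp_rot: [-1.564, -0.367, -0.14]
contact_force: [-6.3, -0.6, 3.6]
opening: -0.001
14.67 jig tcp [-72.2   0.6  37.4] yaw-rel deg [  0.42 -21.     0.19] F [-6.3 -0.6  3.6]
```

View pics/a7.png

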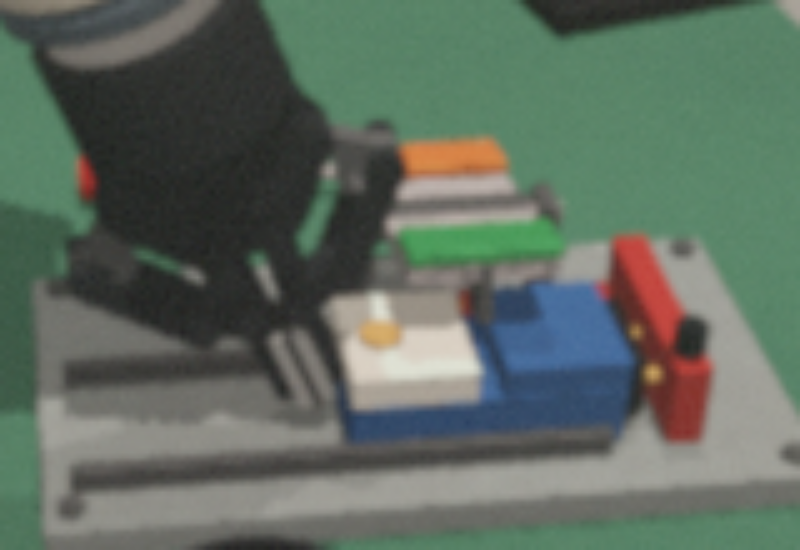

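View pics/a7t.png

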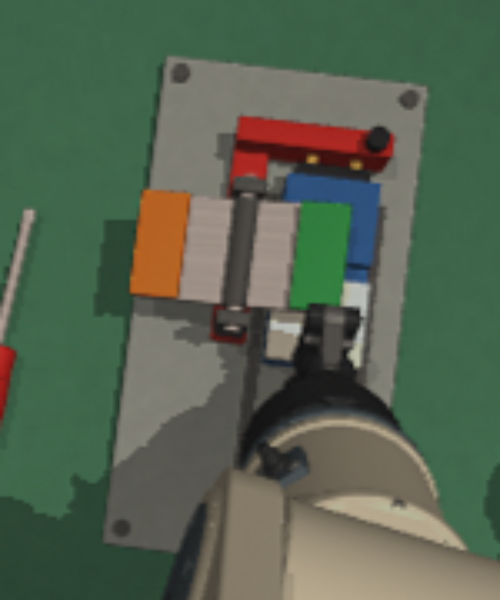

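```bash
python3 -m crank '[[0,0,0,-0.5,-0.2,0,-1],[0,0,0,-1.2,-0.5,0,-1],[0,0,0,-1.5,-0.6,0,-1],[0,0,3,0,-1.5,0,-1],[0,0,6,0,-2.5,0,-1],[0,0,6,0.5,-3,0,-1],[0,0,6,0,-2,0,-1],[0,0,0,0,-0.5,0,-1],[0,0,0,0,0,0,-1],[0,0,0,0,0,0,-1]]'; python3 st.py; python3 - <<'E'
from h import *
a=cams.grab_frame("side")[190:290,240:400];b=cams.grab_frame("top")[100:200,260:380]
cv2.imwrite("pics/a8.png",cv2.resize(a,None,fx=5,fy=5,interpolation=cv2.INTER_CUBIC))
cv2.imwrite("pics/a8t.png",cv2.resize(b,None,fx=6,fy=6,interpolation=cv2.INTER_CUBIC))
E
```

```text
clock: 15.6
eef_pos: [494.3, -82.9, 125.1]
tcp_rot: [-1.564, -0.034, -0.138]
contact_force: [-0.0, 0.6, -0.1]
opening: 0.001
15.6 jig tcp [-122.74   -0.45  125.1 ] yaw-rel deg [ 0.37 -1.96  0.3 ] F [-0.   0.6 -0.1]
```

View pics/a8.png

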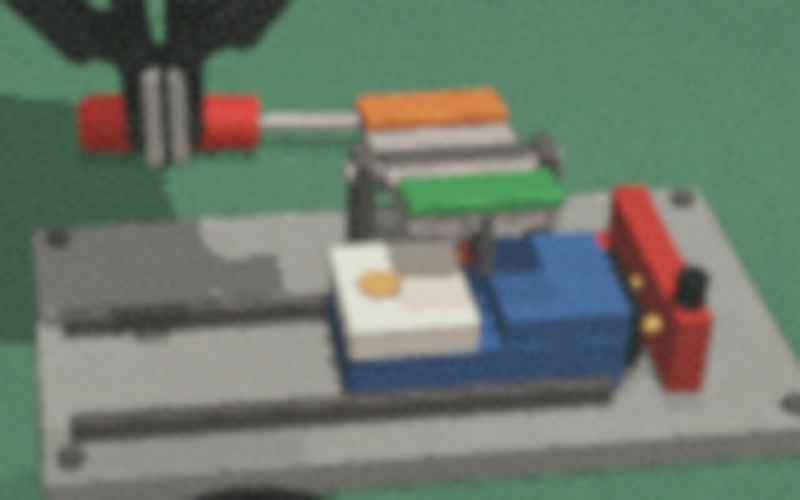

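View pics/a8t.png

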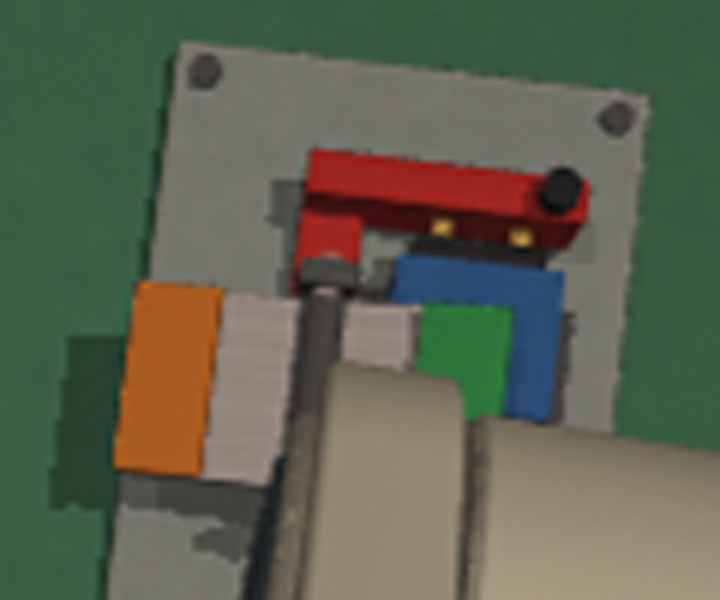

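```bash
python3 - <<'E'
from p1 import *
S5=lambda x,y:((x+.5)/5-.5+240,(y+.5)/5-.5+190)
pr("FL",T(400,254),S5(607,233));pr("FR",T(563,271),S5(632,312))
for n,p in(("FL",T(400,254)),("FR",T(563,271))):print(n,tojig(atz("top",*p,48.5)))
for n,p in(("FL",S5(607,233)),("FR",S5(632,312)),("RL",S5(330,245)),("RR",S5(350,357)),("brass",S5(380,283))):print(n,tojig(atz("side",*p,48.5)), tojig(atz("side",*p,51)))
print("old front",tojig(atz("side",*S(366,308),50.)), "brass",tojig(atz("side",*S(132,281),51)))
pr("greenF L",T(422,304),S5(555,172));pr("greenFR",T(512,310),S5(565,205))
E
```

```text
FL [661.6 -82.2  48.5] jig [42.7 24.1 48.5] err 5.2
FR [ 652.6 -129.5   49.4] jig [ 40.6 -24.   49.4] err 0.1
FL [39.99794353 24.56009541 48.5       ]
FR [ 40.8739086  -24.12357574  48.5       ]
FL [45.49742817 24.59360817 48.5       ] [44.27602495 21.23305687 51.        ]
FR [ 40.94738953 -22.97092818  48.5       ] [ 39.75294022 -26.04971243  51.        ]
RL [-59.17073887  28.47417464  48.5       ] [-59.77209945  25.09063528  51.        ]
RR [-62.48458721 -36.62843625  48.5       ] [-63.06631692 -39.62631493  51.        ]
brass [-44.7939595    3.46480486  48.5       ] [-45.48048653   0.22941825  51.        ]
old front [-46.51774651 -24.15799279  50.        ] brass [-131.96629026    0.34672325   51.        ]
greenF L [637.5 -84.6  81.9] jig [19.2 18.3 81.9] err 3.4
greenFR [ 632.7 -109.    85.1] jig [17.9 -6.6 85.1] err 0.4
```

```bash
python3 -m crank '[[0,0,1,1,-0.3,0.1,-1],[0,0,1,1.8,0,0.1,-1],[0,0,0,2,0,0.1,-1],[0,0,0,2,0,0.1,-1],[0,0,0,2,0,0,-1],[0,0,0,1.2,0,0,-1],[0,0,0,0.3,0,0,-1],[0,0,0,0,0,0,-1],[0,0,0,0,0,0,-1],[0,0,0,0,0,0,-1]]'; python3 st.py
```

```text
clock: 16.53
eef_pos: [585.7, -90.7, 111.1]
tcp_rot: [-1.562, 0.016, -0.138]
contact_force: [0.0, 0.3, -0.6]
opening: -0.002
16.53 jig tcp [-31.24   4.8  111.08] yaw-rel deg [0.48 0.94 0.3 ] F [ 0.   0.3 -0.6]
```

```bash
python3 -m crank '[[0,0,-0.5,0.7,-0.1,0,-1],[0,0,0,0.8,-0.1,0,-1],[0,0,0,0.6,-0.1,0,-1],[0,0,0,0.2,0,0,-1],[0,0,0,0,0,0,-1],[0,0,0,0,0.1,0,-1],[0,0,0,0,0.1,0,-1],[0,0,0,0,0.1,0,-1],[0,0,0,0,0.1,0,-1],[0,0,0,0,0,0,-1]]'; python3 st.py
```

```text
clock: 17.37
eef_pos: [608.6, -94.0, 109.9]
tcp_rot: [-1.562, 0.007, -0.138]
contact_force: [0.2, -0.1, -0.5]
opening: 0.001
17.37 jig tcp [ -8.08   4.88 109.95] yaw-rel deg [0.49 0.39 0.29] F [ 0.2 -0.1 -0.5]
```

Above the green pad (tip at z ≈ 99). I'll approach and press gently.

```bash
python3 -m crank '[[0,0,0,-0.1,0.2,0,-1],[0,0,0,-0.1,0.2,0,-1],[0,0,0,0,0.2,0,-1],[0,0,0,0,0.2,0,-1],[0,0,0,0,0.1,0,-1],[0,0,0,0,0.1,0,-1],[0,0,0,0,0.1,0,-1],[0,0,0,0,0.1,0,-1],[0,0,0,0,0.1,0,-1],[0,0,0,0,0.1,0,-1]]'; python3 st.py
```

```text
clock: 18.2
eef_pos: [606.0, -95.0, 97.2]
tcp_rot: [-1.565, 0.007, -0.138]
contact_force: [-2.6, -0.7, 4.8]
opening: -0.001
18.2 jig tcp [-10.51   3.54  97.22] yaw-rel deg [0.36 0.38 0.32] F [-2.6 -0.7  4.8]
```

```bash
python3 -m crank '[[0,0,0,0,0.15,0,-1],[0,0,0,0,0.15,0,-1],[0,0,0,0,0.15,0,-1],[0,0,0,0,0.15,0,-1],[0,0,0,0,0.15,0,-1],[0,0,0,0,0.15,0,-1],[0,0,0,0,0.15,0,-1],[0,0,0,0,0.1,0,-1],[0,0,0,0,0,0,-1],[0,0,0,0,0,0,-1]]'; python3 st.py
```

```text
clock: 19.03
eef_pos: [605.9, -95.1, 84.2]
tcp_rot: [-1.565, 0.007, -0.137]
contact_force: [0.0, -2.7, 2.2]
opening: -0.002
19.03 jig tcp [-10.63   3.4   84.19] yaw-rel deg [0.34 0.4  0.33] F [ 0.  -2.7  2.2]
```

```bash
python3 -m crank '[[0,0,0,0,-0.8,0,-1],[0,0,0,0,-2,0,-1],[0,0,0,0,-3,0,-1],[0,0,0,-1,-2.5,0,-1],[0,0,0,-3,-0.5,0,-1],[0,0,0,-4,0,0,-1],[0,0,0,-4,0,0,-1],[0,0,0,-3,0,0,-1],[0,0,0,-2,0,0,-1],[0,0,0,0,0,0,-1]]'; python3 st.py; python3 - <<'E'
from h import *
a=cams.grab_frame("side");b=cams.grab_frame("top")
cv2.imwrite("pics/f_s.png",a);cv2.imwrite("pics/f_t.png",b)
a=a[190:290,240:400];b=b[100:200,260:380]
cv2.imwrite("pics/a9.png",cv2.resize(a,None,fx=5,fy=5,interpolation=cv2.INTER_CUBIC))
cv2.imwrite("pics/a9t.png",cv2.resize(b,None,fx=6,fy=6,interpolation=cv2.INTER_CUBIC))
E
```

```text
clock: 19.87
eef_pos: [432.5, -71.1, 181.3]
tcp_rot: [-1.564, 0.003, -0.137]
contact_force: [0.8, -0.4, -0.9]
opening: 0.002
19.87 jig tcp [-185.59    2.37  181.32] yaw-rel deg [0.38 0.16 0.34] F [ 0.8 -0.4 -0.9]
```

View pics/a9.png

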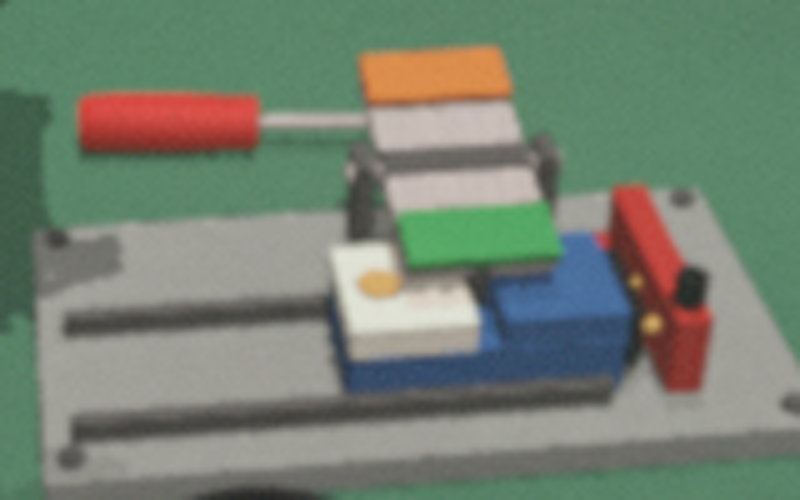

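View pics/a9t.png

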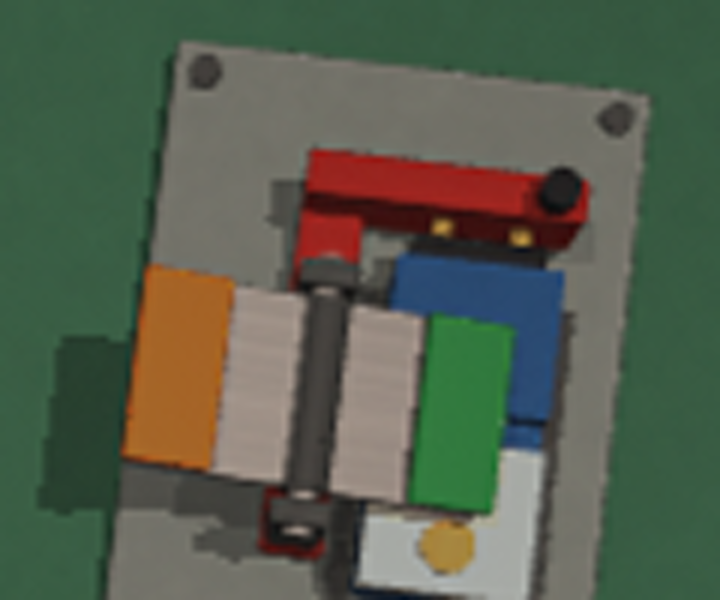

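View pics/f_t.png

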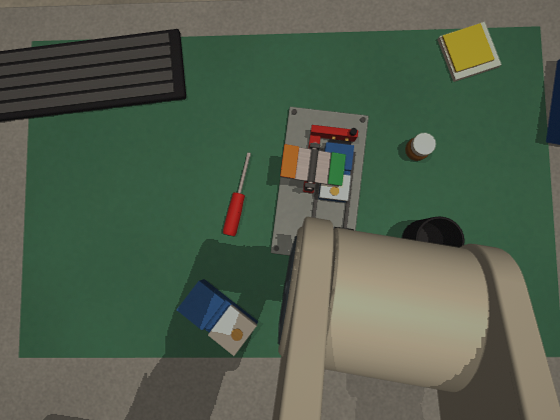

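```bash
python3 - <<'E'
from h import *
a=cv2.imread("pics/side0.png").astype(int);b=cv2.imread("pics/f_s.png").astype(int)
d=abs(a-b).mean(2)
for n,(x0,y0,x1,y1) in dict(mug=(248,290,322,372),jar=(380,292,418,335),driver=(255,205,312,224),orange=(310,198,346,212)).items(): print(n,d[y0:y1,x0:x1].mean().round(1),(d[y0:y1,x0:x1]>40).mean().round(3))
z=r.sense();print(z['contact_force'],z['clock'])
order.sign_off()
E
```

```text
mug 4.9 0.0
jar 8.2 0.0
driver 6.8 0.0
orange 8.5 0.0
[0.76109307 0.47473112 0.30750693] 19.9667
the job is handed in; nothing more can be done
```

The sensor module is home against the contact plate, the catch is shut again, and the job was handed in at 20.0 s of the 51 s allowed.

- **Module choice:** I pushed the blue module already in the jig's channel. It measured about 100 x 50 mm. The other two blue modules lay loose on the bench and looked larger, but I did not measure them or make the enlarged crop naming all three candidates.
- **Opening the catch:** I pressed the orange pad with the closed fingertips until the resistance vanished, and a picture showed the catch open.
- **Pushing home:** I pushed the module about 86 mm with the tool tilted back. At the end it stopped moving and the force rose to about 6 N. Its front then measured at jig x about 40.3 mm, against an expected plate face at about 39.6 mm. That agrees within the roughly 2 mm calibration. The one poor point was the front-left corner, where the two views disagreed by 5 mm.
- **Closing the catch:** I pressed the green pad until it snapped. Both pads are back at their original shut positions in the picture. Since the tooth tip sits 10 mm below the module's top when the catch is shut, it must be in the groove.
- **Forces:** No reading went above about 7 N, but forces are only reported at the end of each move, so brief peaks between readings were not seen.
- **Bystanders:** In the side view, the mug, jar and screwdriver show no change between the first and last pictures. At hand-in the robot was clear of the jig, with a wrist force of about 1 N.

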